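Shift the creasing machine to the zigzag crease

ROBOT

A 7-joint arm with a two-finger parallel gripper is mounted at the origin on the work surface. World frame = base frame: x ahead of the robot, y to its left, z up, the work surface at z = 0. Lengths are in mm, angles in rad, forces in N, time in s.
With the tool pointing down it reaches from about 400 to 875 mm from the base axis. Payload 4.4 kg.
Tool frame: the origin (TCP) lies between the finger pads; the fingertips stand ctrl.finger_overhang ahead of it and the grasp point (between the pads) lies 11 mm behind it (ctrl.finger_overhang is the distance from the TCP to the fingertips, in mm); z points along the fingers, y is the direction in which the jaws open and shut (so a half turn about z gives the same grasp; the last joint's range is limited). The gripper opens to 85 mm and grips with 20 to 120 N. Pads are 22 mm wide; open, the fingers measure 114 mm over their backs; the gripper's body (76 mm by 85 mm) begins 54 mm behind the grasp point. The pads swing forward as they close: fully open they stand 13 mm farther back than shut.
Start: joints at [-1.392, 0.628, 0.038, 1.517, -0.027, 0.996, -0.02], TCP at [157.51, 630.641, 239.313] pointing down, gripper open.
Joint ranges: [-3.06, 3.06], [-0.37, 2.12], [-1.25, 1.32], [0.18, 2.47], [-1.1, 4.24], [0.23, 1.98], [-2.94, 2.94]. Speed limits (rad/s): [2.57, 2.57, 3.14, 3.14, 3.14, 3.14, 3.14].

INTERFACE

Orientations are given as [roll, pitch, yaw] about the fixed x, y, z axes, in that order (R = Rz(yaw) Ry(pitch) Rx(roll)).
In Python, from cell import ctrl gives the robot as it stands. The module is installed in compiled form; this text tells all that it offers.
- The arm moves only by the tool step_arm, never from a script. Its argument "deltas" is a list that holds one entry, the list of rows, each a list of 7 numbers: the opening, from 0 (shut) to 1 (fully open), then the shift along the world's x, y, z in mm, then the turn, a rotation vector about the world's x, y, z in rad. In form: [[[grip, tx, ty, tz, rx, ry, rz], ...]]. A call has 1 to 10 rows; each row shifts and turns the commanded pose from where the row before left it; what a row does not reach is not made up. A row lasts 1/12 s, in which the tool goes at most 41.7 mm and 7.16 degrees, less where a joint would pass 70% of its speed; a pose out of reach is approached as far as the arm can. A call is refused whole if a number of a shift passes 41.7 or a number of a turn 0.125, either way. A call with a gripper value outside its range is refused whole. The fingers move at their own pace and stop on an object; the grip force is fixed at half the most. Time passes only in rows, so rows that do not move let the fingers close. It gives the time, the measured TCP pose, the force and the opening at its end, in the units of the state.
- ctrl.read_state(): the state, without advancing time (a new reading comes with each control period).
- ctrl.get_image(name): name is "scene" or "top"; returns (picture, depth): 384x512x3 uint8, red, green, blue; 384x512 float32, mm along the optical axis (not along the pixel's ray), 0 where there is no reading.
- ctrl.camera_info(name): a dict with "intrinsics" (3x3 intrinsics, pixels), "rvec" (rotation vector, rad) and "tvec" (3), from world to camera coordinates, as OpenCV has them. Camera axes: x right, y down, z forward; pixel columns grow to the right and rows downward; lengths in mm; the calibration is good to about 2 mm. A picture is of the moment at which its call begins. camera_info takes no time and is no camera call.
- ctrl.finish_job(): hands the job in, once; it reports no verdict.
The state is a dict: "clock": time; "qpos": joint angles; "qd": joint speeds; "tau": joint torques, N m; "eef_pos": TCP position; "tool_rot": TCP orientation; "force": force on the tool from outside, world axes, zero at the start; "torque": the same for the moment, N m; "width": finger opening in mm.
Only numpy, scipy, OpenCV 4.12 (cv2) and the standard library are available. Lean on these libraries where they do the work, as an engineer would, in place of code of your own. Each camera call takes 0.05 s, during which the arm holds its last target.

TASK

Set the creasing machine to zigzag: with the fingers only push its selector lever out of the park slot, through the gate and fully home into the slot marked with the chevron (V), without pushing it down any other marked slot on the way. Only push the lever, do not pull its knob up; leave everything else on the machine and bench where it is, and finish clear of the lever.

Things in the scene. Friction and masses are not known exactly. Their poses are not given: they have to be found in the camera images.
- machine: bench creasing machine, fixed: grey housing 200 (x) x 260 (y) x 100 high; ribbed rollers on its left (to y = +200, 115 high), dark motor on its right (to y = -210, 84 high). Origin: on the bench under the centre of the gate; x forward (away from the robot at yaw 0), y left, z up; its yaw varies by 0.35 rad either way
- gate_center (a point): middle of the gate's cross channel, on the top face (height 112) of the aluminium gate plate, 170 x 144 x 12. Slots are 15 wide: the cross channel along the machine's y; four outer slots running forwards and backwards from its two ends (centred y = +36 and -36); one park slot at y = 0, backwards (-x) only. The rod's centre can go about 30 from the channel's middle into each slot. Solid walls elsewhere
- lever_pivot (a point): the point, 6 above the bench inside the machine, about which the lever (steel rod, 10 across) tilts both ways. It stays where it is left; pushing the knob sideways takes about 3 N until a wall stops the rod. It starts in the park slot, at least 20 mm deep
- knob_mid (a point): centre of the black cylindrical knob (28 across, 50 long) on top of the lever, 172 from the pivot: at height 178 when upright (knob from 153 to 203), up to 20 lower when tilted. From the channel to a slot's end the knob moves about 50 along x; from the park column to an outer one about 60 along y
- lever_gate (a point): point on the lever rod's axis, 100 from the pivot, where it passes the gate plate (height 106 when upright): it shows where in the slots the rod stands
- lever (a joint): fore-aft tilt of the lever, rad: 0 in the cross channel, about +0.30 at the end of a forward (+x) slot, about -0.30 at the end of a backward slot or of the park slot
- lever_side (a joint): sideways tilt of the lever, rad: 0 at the park slot's column, about +0.35 at the left (+y) column, about -0.35 at the right
- knob (a joint): how far the knob is pulled up along the lever, m: 0 is down (a spring of 20 N holds it there), 0.015 fully up; it must not be pulled up
- mark_chevron: black plate 38 (x) x 44 (y) x 4 with a white V: marks the wanted slot. It lies just beyond the end of one of the four outer slots (any). Origin: centre of its underside, at height 112; axes as the machine's. With the rod at the end of its slot, the rod's centre (point lever_gate) is about 31 mm, level, from this origin, towards the middle of the gate along x
- mark_disc: like mark_chevron, with a white round disc 26 across
- mark_bar: like mark_chevron, with one straight white bar 38 long along y
- mark_cross: like mark_chevron, with a white upright cross 32 wide
- staple_box: plain pale card box of staples with a green band, 55 x 32 x 22, lying on the machine's right-hand shoulder (top at 100); loose, to be left alone; origin at the centre of its underside
- pin_tin: round steel tin with brass lid, 40 across, 22 high, standing on the machine's left-hand shoulder; loose, to be left alone; origin at the centre of its underside
- stapler: long hand stapler, 140 x 26 x 60 high, on the bench to the right of the machine; loose, to be left alone; origin at the centre of its underside
- scissors: scissors with grey handles lying flat, about 240 x 90 x 12, on the bench between robot and machine (origin 17 from the middle, towards the blades); loose, to be left alone; origin at the centre of its underside
- bottle: clear bottle with orange cap, 60 across, 170 high, far right of the bench; loose, to be left alone; origin at the centre of its underside
- cup: white cup, 84 across, 110 high, near left of the bench; loose, to be left alone; origin at the centre of its underside
- carton: plain cardboard carton 110 x 70 x 40, far left of the bench; loose, to be left alone; origin at the centre of its underside

How it is judged (in metres and radians):
On the way, in this order (a step that is already met when the one before it is completed fails the run):
1. the lever is out of the park slot, in the cross channel (value of joint lever between -0.09 and 0.09 rad), for 0.05 s.
2. the lever is fully home in the slot marked with the chevron (horizontal distance between lever_gate and mark_chevron below 0.036 m), for 0.2 s.
At the end, for the whole second after the job is handed in: The lever rod rests in the slot marked by the chevron plate, within 5 mm of the slot's end (site lever_gate less than 36 mm, level, from the plate's origin), the lever still and its knob down (horizontal distance between lever_gate and mark_chevron below 0.036 m and velocity of joint lever between -0.05 and 0.05 rad/s and velocity of joint lever_side between -0.05 and 0.05 rad/s and value of joint knob below 0.004 m); the robot touches nothing.
It fails at once if the lever is pushed more than two thirds of the way down a slot with another mark (horizontal distance between lever_gate and mark_disc below 0.04 m or horizontal distance between lever_gate and mark_bar below 0.04 m or horizontal distance between lever_gate and mark_cross below 0.04 m).
It fails at once if the knob is pulled up by more than 8 mm (value of joint knob above 0.008 m).
It fails at once if a loose thing on the machine or bench is moved by more than 20 mm or lifted (distance of any of staple_box, pin_tin, stapler, scissors, bottle, cup, carton from where it was at the start of the episode above 0.02 m).
It also fails if it takes over 48 s, if anything falls off the work surface, if the arm or the gripper's body presses on something with over 40 N, if the wrist force passes 120 N, or if a joint passes its speed limit or range.

## Working session

There is one attempt and no reset: what is moved stays moved. The work goes in short steps, Python scripts to look and compute and a tool call to move; the robot and the scene stay as the last step left them, time stands still between calls to the robot, and variables do not carry over. Pictures are saved under pics/ and viewed, and the job is handed in when it is done.

Besides the shell and the picture viewer there is one more tool, called after "Request:" by a JSON object that holds its "api" and its "payload". step_arm: Moves the arm, as the interface text tells. Its arguments: {"type":"object","properties":{"deltas":{"type":"array"}},"required":["deltas"]}

```bash
mkdir -p pics
python3 - <<'E'
from cell import ctrl
import cv2,numpy as np
s=ctrl.read_state(); print(s, ctrl.finger_overhang)
for n in("scene","top"):
    im,d=ctrl.get_image(n); cv2.imwrite(f"pics/{n}0.png",im[:,:,::-1]); np.save(f"pics/{n}0_d.npy",d); np.save(f"pics/{n}0_i.npy",im)
    print(n,ctrl.camera_info(n))
E
```

```text
{'clock': 0.0, 'qpos': array([-1.39180335,  0.62935604,  0.0384367 ,  1.51839195, -0.02696925,
        0.99627835, -0.01997469]), 'qd': array([ 0.00057201, -0.00085588, -0.00122729,  0.00029345, -0.00113912,
        0.00022402,  0.00056185]), 'tau': array([-1.20550005e-03, -5.63406873e+01,  1.22629579e+00, -1.93439054e+01,
        1.11496914e-02,  1.06156166e-02,  1.52511443e-06]), 'eef_pos': array([157.35932875, 630.02846757, 238.37489709]), 'tool_rot': array([-3.13967749e+00,  4.88759672e-05,  2.89684548e+00]), 'force': array([ 0.4386273 , -0.17011269, -0.35039139]), 'torque': array([-0.01699739,  0.04208805,  0.02771939]), 'width': 85.49954373500977} 8.0
scene {'intrinsics': array([[428.21277432,   0.        , 259.39138626],
       [  0.        , 428.21277432, 200.92607199],
       [  0.        ,   0.        ,   1.        ]]), 'rvec': array([ 0.80193216,  2.61995652, -1.0546976 ]), 'tvec': array([ 434.30943517, -126.1727188 , 1511.09146655])}
top {'intrinsics': array([[419.94440802,   0.        , 252.37043299],
       [  0.        , 419.94440802, 189.61728374],
       [  0.        ,   0.        ,   1.        ]]), 'rvec': array([ 2.18659138, -2.01196133,  0.21522243]), 'tvec': array([ -33.18600704,  532.92368089, 1178.23236284])}
```

View pics/scene0.png

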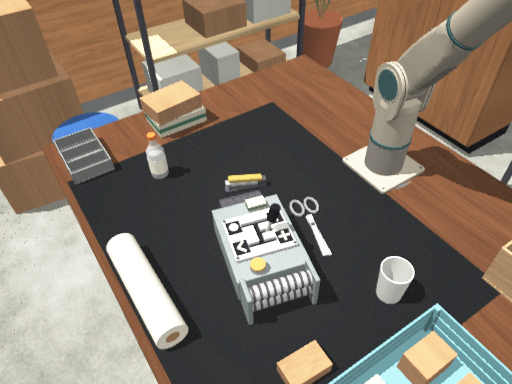

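View pics/top0.png

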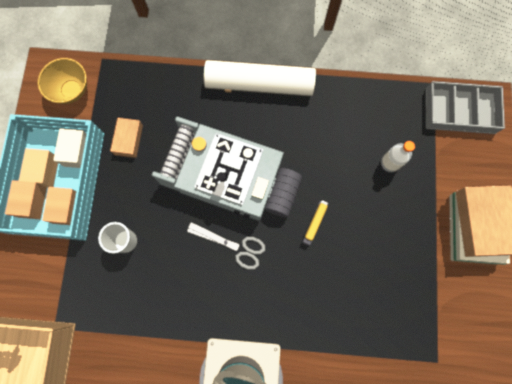

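Run:
```python
import cv2
im=cv2.imread("pics/top0.png"); c=im[130:290,150:370]; cv2.imwrite("pics/top0c.png",cv2.resize(c,None,fx=3.5,fy=3.5,interpolation=cv2.INTER_CUBIC))
```

```text
(no output)
```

View pics/top0c.png

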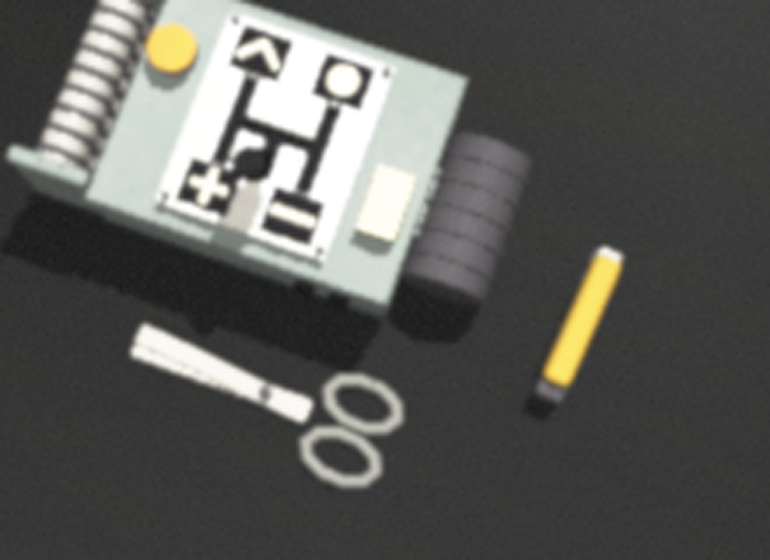

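The top view shows the chevron at the far-left slot (crop 262,54 → px ~225,145), the disc far right, the cross near left and the bar near right. The knob, at px ~(222,176), is in the park slot. Next I'll measure these.

```bash
cat > h.py <<'E'
import cv2,numpy as np
from cell import ctrl
def cam(n):
    c=ctrl.camera_info(n); R=cv2.Rodrigues(c["rvec"])[0]; return c["intrinsics"],R,c["tvec"]
def plane(n,uv,z):
    K,R,t=cam(n); C=-R.T@t; d=R.T@np.linalg.inv(K)@np.array([uv[0],uv[1],1.]); return C+d*(z-C[2])/d[2]
def proj(n,P):
    c=ctrl.camera_info(n); return cv2.projectPoints(np.float64(P).reshape(-1,3),c["rvec"],c["tvec"],c["intrinsics"],None)[0].reshape(-1,2)
E
python3 - <<'E'
from h import *
for n in("top","scene"):
    K,R,t=cam(n); print(n,-R.T@t, proj(n,[[0,0,0],[100,0,0],[0,100,0],[157,630,240]]))
# rough marks from crop
for nm,p in dict(chev=(262,54),disc=(343,82),cross=(210,187),bar=(292,216)).items():
    uv=(150+(p[0]+.5)/3.5-.5,130+(p[1]+.5)/3.5-.5); print(nm,uv,plane("top",uv,116))
p=(253,162);uv=(150+p[0]/3.5,130+p[1]/3.5);print("knob",plane("top",uv,190))
E
```

```text
top [ 268.58604318  -15.7048808  1265.2886452 ] [[240.54230934 379.56141255]
 [243.67534875 342.10018426]
 [205.11226205 376.34152073]
 [-22.4924345  307.20853176]]
scene [ 981.44647557  708.30654187 1011.43774849] [[382.46590045 165.17127411]
 [361.4514546  176.14405175]
 [403.7413314  181.33819234]
 [564.46750402 270.50759827]]
chev (224.5, 145.07142857142858) [645.00277113 100.558416   116.        ]
disc (247.64285714285714, 153.07142857142858) [626.57657923  32.28432492 116.        ]
cross (209.64285714285714, 183.07142857142856) [529.97436423 131.27280636 116.        ]
bar (233.07142857142856, 191.35714285714286) [511.67300374  63.34261186 116.        ]
knob [534.22428852  90.45347616 190.        ]
```

The gate centre is at about (578.3, 81.9) with machine yaw about -0.262. The jaw axis already lies along the machine's y. I'll shut the fingers and use them as a pushing stick, starting behind the knob.

Request:
{"api": "step_arm", "payload": {"deltas": [[[0,18,-29,0,0,0,-0.017],[0,18,-29,0,0,0,0],[0,18,-29,0,0,0,0],[0,18,-29,0,0,0,0],[0,18,-29,0,0,0,0],[0,18,-29,0,0,0,0],[0,18,-29,0,0,0,0],[0,18,-29,0,0,0,0],[0,18,-29,0,0,0,0],[0,18,-29,0,0,0,0]]]}}

```text
clock: 0.93
eef_pos: [337.9, 339.0, 239.2]
tool_rot: [-3.141, -0.0, 2.88]
force: [0.7, -0.4, 0.1]
width: 0.1
```

Request:
{"api": "step_arm", "payload": {"deltas": [[[0,18,-29,0,0,0,0],[0,18,-29,0,0,0,0],[0,18,-29,0,0,0,0],[0,18,-29,0,0,0,0],[0,18,-29,0,0,0,0],[0,18,-29,0,0,0,0],[0,18,-29,0,0,0,0],[0,18,-29,0,0,0,0],[0,0,0,0,0,0,0],[0,0,0,0,0,0,0]]]}}

```text
clock: 1.77
eef_pos: [482.1, 106.4, 239.0]
tool_rot: [-3.141, -0.0, 2.875]
force: [-1.4, 0.9, -0.3]
width: 0.1
```

```bash
cat > look.py <<'E'
import sys
from h import *
tag=sys.argv[1]
s=ctrl.read_state(); p=s["eef_pos"]; ex=np.array([np.cos(-.262),np.sin(-.262)]); ey=np.array([-ex[1],ex[0]])
d=p[:2]-[578.3,81.9]; print(s["clock"],p,"local",d@ex,d@ey,"F",s["force"],s["tool_rot"],s["width"],"Floc",s["force"][:2]@ex,s["force"][:2]@ey)
out=[]
for n,(r0,r1,c0,c1) in dict(scene=(170,300,190,340),top=(110,240,150,300)).items():
    im,_=ctrl.get_image(n); out.append(cv2.resize(im[r0:r1,c0:c1,::-1],(390*150//130,390),interpolation=cv2.INTER_CUBIC)[:, :400])
cv2.imwrite(f"pics/{tag}.png",np.hstack(out))
E
python3 look.py a1
```

```text
1.7667 [482.1029099  106.40869032 239.01281897] local -99.26232201157636 -1.243975307602514 F [-1.41997645  0.9156877  -0.25509166] [-3.14075888e+00 -1.79791898e-04  2.87480826e+00] 0.11504689420597654 Floc -1.6086930223446367 0.5166467326940235
```

View pics/a1.png

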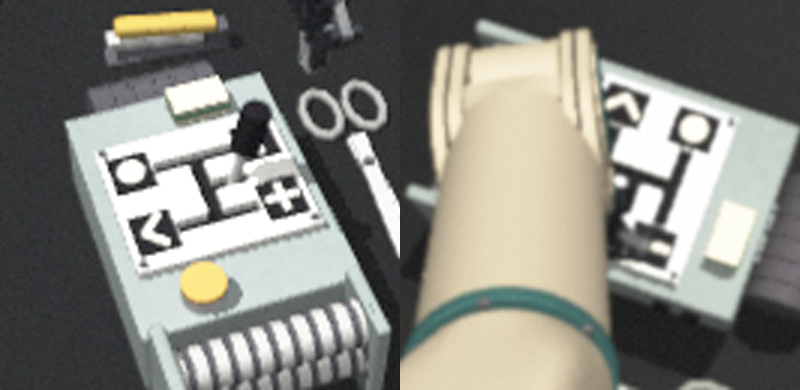

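The scene view shows the lever in the park slot at crop px (245,130). The shut fingers are behind and above it at (315,45). Now I'll go down behind the knob.

Request:
{"api": "step_arm", "payload": {"deltas": [[[0,0,1,-18,0,0,0],[0,0,0,-18,0,0,0],[0,0,0,-18,0,0,0],[0,0,0,-17,0,0,0],[0,0,0,0,0,0,0]]]}}

```text
clock: 2.28
eef_pos: [478.5, 111.1, 165.7]
tool_rot: [-3.139, -0.006, 2.883]
force: [0.1, 0.5, -0.7]
width: -0.3
```

```bash
python3 look.py a2; python3 -c "
from h import *
print(proj('scene',[[482,107,160],[534,92,190],[578,82,112]]))"
```

```text
2.2833 [478.54825689 111.05678028 165.74176992] local -103.89958339101787 2.3247927101497408 F [ 0.12728517  0.47221218 -0.71082976] [-3.13922524 -0.00576257  2.88314382] -0.2700689341387119 Floc 0.0006324120410938267 0.4890658983732123
[[293.28639687 209.99993158]
 [274.4115498  207.05381049]
 [258.67878834 231.02074197]]
```

View pics/a2.png

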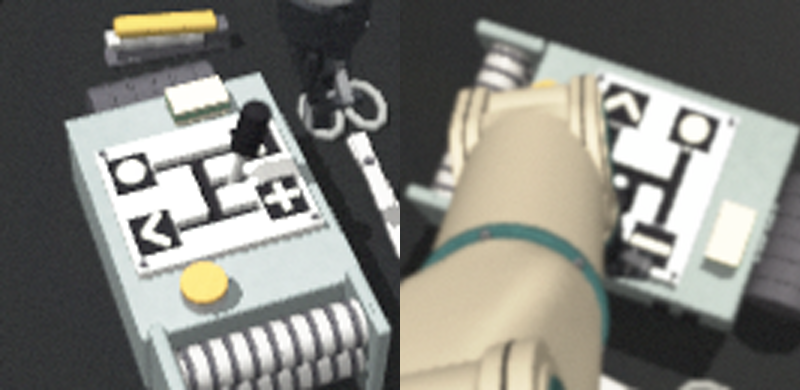

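Fingers (tip at crop 320,120) are level with the knob and in line with it. I'll push forward gently.

Request:
{"api": "step_arm", "payload": {"deltas": [[[0,7.5,-2.5,0,0,0,0],[0,7.5,-2.5,0,0,0,0],[0,7.5,-2.5,0,0,0,0],[0,7.5,-2.0,0,0,0,0],[0,7.5,-2.0,0,0,0,0],[0,7.5,-2,0,0,0,0]]]}}

```text
clock: 2.88
eef_pos: [526.7, 96.0, 168.4]
tool_rot: [-3.141, -0.001, 2.88]
force: [-3.4, 0.1, 1.3]
width: -0.3
```

```bash
python3 look.py a3
```

```text
2.8833 [526.65144805  96.02087596 168.43581129] local -53.543475358584296 0.2613484115360611 F [-3.43364488  0.05782524  1.2774385 ] [-3.14149325e+00 -1.31419635e-03  2.87964311e+00] -0.26044066479445005 Floc -3.331445398488751 -0.8335061426077642
```

View pics/a3.png

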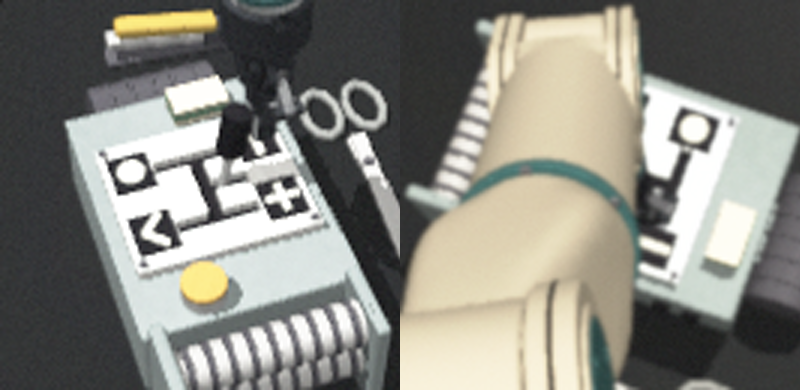

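The lever is moving (knob now at crop 235,130) and the force is about 3.4 N, as expected. I'll continue to the channel in small steps.

Request:
{"api": "step_arm", "payload": {"deltas": [[[0,4.8,-1.3,0,0,0,0],[0,4.8,-1.3,0,0,0,0],[0,4.8,-1.3,0,0,0,0],[0,4.8,-1.3,0,0,0,0],[0,4,-1,0,0,0,0]]]}}

```text
clock: 3.4
eef_pos: [550.0, 89.7, 168.2]
tool_rot: [-3.141, -0.0, 2.88]
force: [-2.3, 0.2, 1.0]
width: -0.4
```

Request:
{"api": "step_arm", "payload": {"deltas": [[[0,2,-0.5,0,0,0,0],[0,2,-0.5,0,0,0,0],[0,0,0,0,0,0,0]]]}}

```text
clock: 3.65
eef_pos: [553.9, 88.7, 168.1]
tool_rot: [-3.141, -0.0, 2.88]
force: [-1.9, 0.4, 0.0]
width: -0.1
```

```bash
python3 look.py a4
```

```text
3.65 [553.93728526  88.68807191 168.09556894] local -25.28950755388068 0.24616602823229752 F [-1.88145309  0.39839508  0.04986709] [-3.14134873e+00 -1.00409153e-04  2.87950470e+00] -0.0655456500571538 Floc -1.9204358358171523 -0.1025210569313942
```

View pics/a4.png

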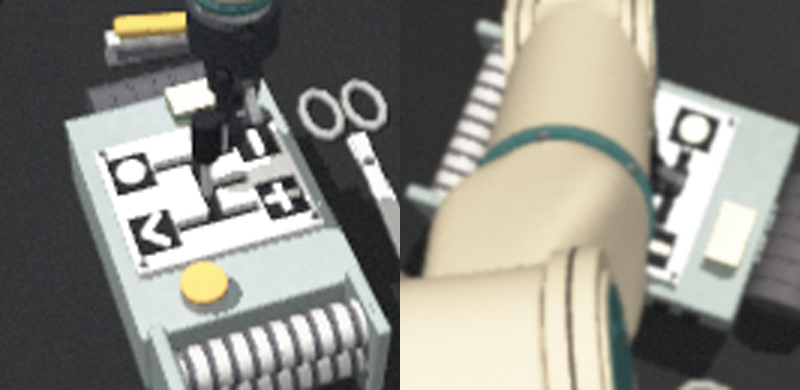

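The rod now stands in the cross channel (crop 205,185). I'll nudge it until I feel the front wall.

Request:
{"api": "step_arm", "payload": {"deltas": [[[0,1.5,-0.4,0,0,0,0],[0,0,0,0,0,0,0]]]}}

```text
clock: 3.92
eef_pos: [555.2, 88.5, 168.2]
tool_rot: [-3.141, -0.0, 2.88]
force: [-2.0, 0.1, -0.1]
width: 0.3
```

Request:
{"api": "step_arm", "payload": {"deltas": [[[0,1.5,-0.4,0,0,0,0],[0,0,0,0,0,0,0]]]}}

```text
clock: 4.08
eef_pos: [556.9, 88.1, 168.3]
tool_rot: [-3.142, 0.0, 2.88]
force: [-2.6, -1.0, -0.8]
width: -0.3
```

Request:
{"api": "step_arm", "payload": {"deltas": [[[0,1.5,-0.4,0,0,0,0],[0,0,0,0,0,0,0]]]}}

```text
clock: 4.25
eef_pos: [558.3, 87.6, 168.4]
tool_rot: [-3.142, -0.0, 2.88]
force: [-2.4, -0.2, 0.7]
width: -0.2
```

Request:
{"api": "step_arm", "payload": {"deltas": [[[0,1.5,-0.4,0,0,0,0],[0,0,0,0,0,0,0]]]}}

```text
clock: 4.42
eef_pos: [558.8, 87.5, 168.3]
tool_rot: [-3.141, -0.002, 2.88]
force: [-4.0, 1.2, 2.8]
width: 0.1
```

Request:
{"api": "step_arm", "payload": {"deltas": [[[0,1.5,-0.4,0,0,0,0],[0,0,0,0,0,0,0]]]}}

```text
clock: 4.58
eef_pos: [559.1, 87.5, 168.2]
tool_rot: [-3.141, -0.005, 2.88]
force: [-7.4, 1.3, 3.5]
width: -0.0
```

```bash
python3 look.py a5
```

```text
4.5833 [559.063468    87.4644241  168.20888624] local -20.021321050747698 0.39202358710569546 F [-7.43439599  1.33056086  3.52709146] [-3.1407969  -0.00469938  2.88021228] -0.002299708117873184 Floc -7.5253212510787675 -0.6404498530022412
```

View pics/a5.png

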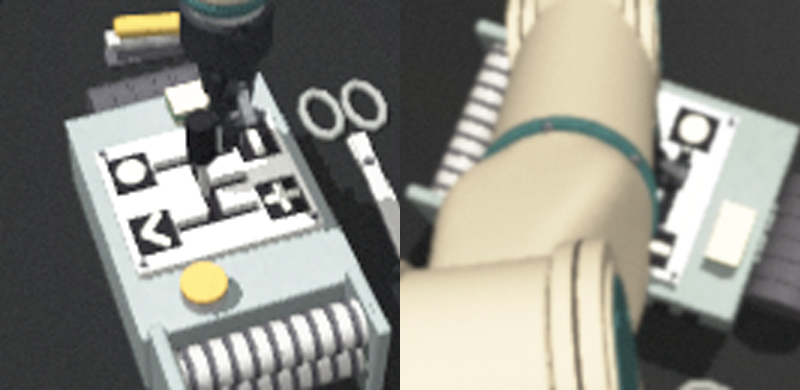

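The front wall is felt (7.5 N), so the lever is in the channel. Next I'll back off, go round to the knob's right side and raise 10 mm.

Request:
{"api": "step_arm", "payload": {"deltas": [[[0,-16.4,4.4,0,0,0,0],[0,-18.4,5,0,0,0,0],[0,-5.2,-19.3,5,0,0,0],[0,-5.2,-19.3,5,0,0,0],[0,-5.2,-19.3,0,0,0,0],[0,0,0,0,0,0,0]]]}}

```text
clock: 5.18
eef_pos: [511.3, 33.7, 179.1]
tool_rot: [-3.14, 0.003, 2.874]
force: [0.1, -0.3, -1.0]
width: 0.4
```

Request:
{"api": "step_arm", "payload": {"deltas": [[[0,18.7,-5,0,0,0,0],[0,18.7,-5,0,0,0,0],[0,18.7,-5,0,0,0,0],[0,0,0,0,0,0,0],[0,0,0,0,0,0,0]]]}}

```text
clock: 5.6
eef_pos: [568.4, 23.2, 178.3]
tool_rot: [3.141, 0.002, 2.879]
force: [-0.5, 1.0, 0.3]
width: -0.2
```

```bash
python3 look.py a6
```

```text
5.6 [568.42964149  23.22005098 178.30156415] local 5.665337347528497 -59.23397966234942 F [-0.4618219   1.04751562  0.29379413] [3.14113507e+00 2.00264818e-03 2.87903998e+00] -0.1763564302375229 Floc -0.7173816817755738 0.8921501954864608
```

View pics/a6.png

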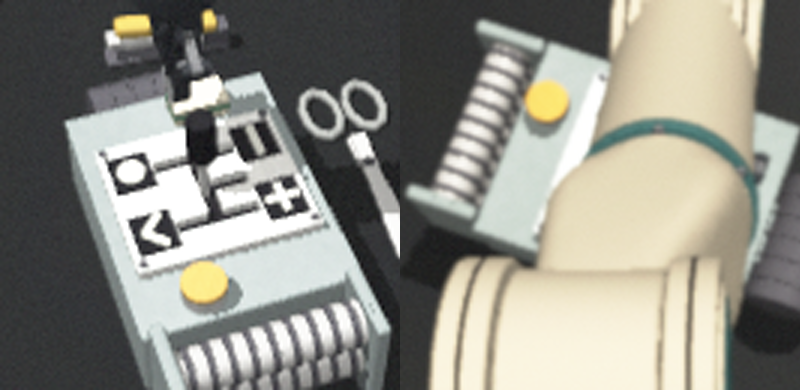

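The fingers are on the knob's right (crop 195,70), in line with the channel. Now I'll push left along it.

Request:
{"api": "step_arm", "payload": {"deltas": [[[0,1.0,5.8,0,0,0,0],[0,1.5,5.8,0,0,0,0],[0,1.5,5.8,0,0,0,0],[0,1.5,5.8,0,0,0,0],[0,1.5,5.8,0,0,0,0],[0,1.5,5.8,0,0,0,0],[0,1.5,5.8,0,0,0,0],[0,1.5,5.8,0,0,0,0]]]}}

```text
clock: 6.37
eef_pos: [578.5, 69.6, 178.5]
tool_rot: [-3.141, 0.0, 2.879]
force: [-1.2, -2.9, 2.6]
width: -0.1
```

```bash
python3 look.py a7
```

```text
6.3667 [578.48242724  69.59214451 178.46600102] local 3.3640940222926616 -11.840585198304236 F [-1.17331833 -2.88546795  2.58790244] [-3.14057358e+00  9.18984241e-05  2.87930211e+00] -0.09848199711950974 Floc -0.3859043554225173 -3.0909026267386883
```

View pics/a7.png

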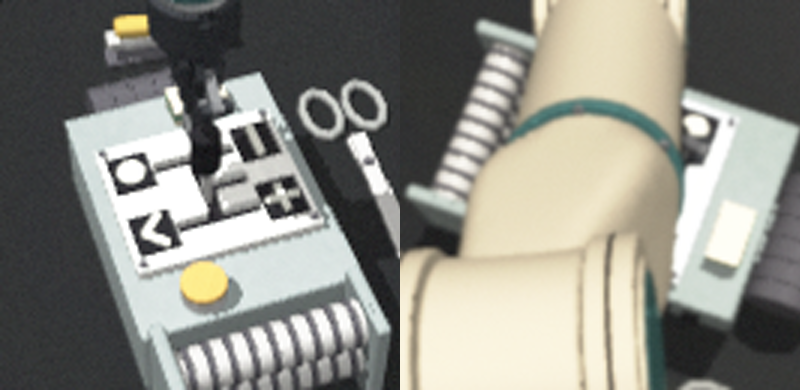

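Request:
{"api": "step_arm", "payload": {"deltas": [[[0,1.5,5.8,0,0,0,0],[0,1.5,5.8,0,0,0,0],[0,1.5,5.8,0,0,0,0],[0,1.5,5.8,0,0,0,0]]]}}

```text
clock: 6.8
eef_pos: [584.2, 93.4, 177.9]
tool_rot: [-3.141, -0.001, 2.88]
force: [-0.7, -2.6, -1.8]
width: 0.3
```

Request:
{"api": "step_arm", "payload": {"deltas": [[[0,1,3.9,0,0,0,0],[0,1,3.9,0,0,0,0],[0,0,0,0,0,0,0]]]}}

```text
clock: 7.05
eef_pos: [586.4, 102.2, 178.1]
tool_rot: [3.141, -0.0, 2.881]
force: [-0.5, -2.1, -1.5]
width: 0.0
```

```bash
python3 look.py a8
```

```text
7.05 [586.44231078 102.19396596 178.08630146] local 2.6080480625253353 21.710374578707317 F [-0.52358894 -2.10109667 -1.4783363 ] [ 3.14102546e+00 -4.11424478e-04  2.88116253e+00] 0.00602287309453922 Floc 0.038490083745586594 -2.165010651908064
```

View pics/a8.png

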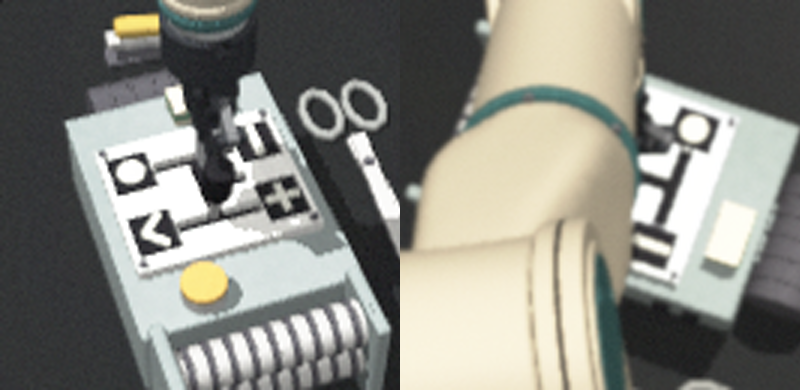

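Request:
{"api": "step_arm", "payload": {"deltas": [[[0,1,3.9,0,0,0,0],[0,0.8,2.9,0,0,0,0],[0,0,0,0,0,0,0]]]}}

```text
clock: 7.4
eef_pos: [588.3, 108.3, 178.3]
tool_rot: [3.141, 0.0, 2.88]
force: [-1.4, -1.5, -0.7]
width: 0.2
```

Request:
{"api": "step_arm", "payload": {"deltas": [[[0,0.4,1.5,0,0,0,0],[0,0,0,0,0,0,0]]]}}

```text
clock: 7.57
eef_pos: [588.6, 109.3, 178.3]
tool_rot: [-3.142, -0.0, 2.88]
force: [-0.8, -1.5, -0.8]
width: -0.1
```

Request:
{"api": "step_arm", "payload": {"deltas": [[[0,0.4,1.5,0,0,0,0],[0,0,0,0,0,0,0]]]}}

```text
clock: 7.73
eef_pos: [589.0, 110.8, 178.3]
tool_rot: [3.142, -0.0, 2.88]
force: [-0.1, -2.5, -0.6]
width: -0.1
```

Request:
{"api": "step_arm", "payload": {"deltas": [[[0,0.4,1.5,0,0,0,0],[0,0,0,0,0,0,0]]]}}

```text
clock: 7.9
eef_pos: [589.5, 112.4, 178.3]
tool_rot: [3.141, 0.0, 2.88]
force: [-0.7, -1.8, -0.8]
width: 0.0
```

Request:
{"api": "step_arm", "payload": {"deltas": [[[0,0.4,1.5,0,0,0,0],[0,0,0,0,0,0,0]]]}}

```text
clock: 8.07
eef_pos: [589.9, 114.0, 178.3]
tool_rot: [3.141, 0.0, 2.88]
force: [-0.4, -1.9, -0.2]
width: 0.3
```

```bash
python3 look.py a9
```

```text
8.0667 [589.89556553 114.01407379 178.32199741] local 2.8818972261597606 34.02154528451418 F [-0.37159176 -1.91244506 -0.1976234 ] [3.14130614e+00 5.35116931e-05 2.88010244e+00] 0.31040353522430547 Floc 0.13643700882682888 -1.9434277673532516
```

View pics/a9.png

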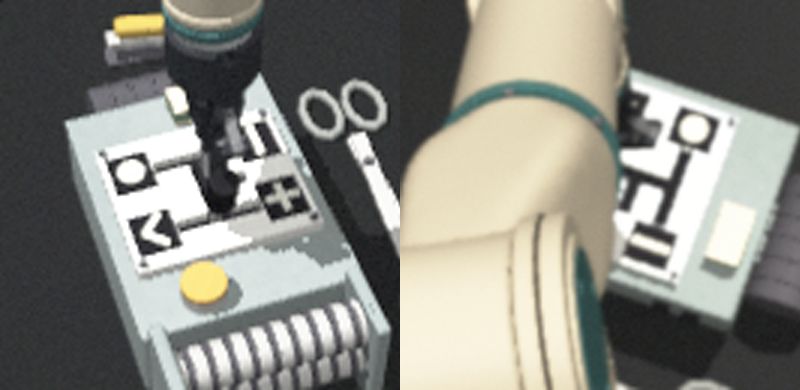

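No wall felt yet. I'll carry on in small steps.

Request:
{"api": "step_arm", "payload": {"deltas": [[[0,0.4,1.5,0,0,0,0],[0,0,0,0,0,0,0]]]}}

```text
clock: 8.33
eef_pos: [590.3, 115.5, 178.3]
tool_rot: [3.141, -0.0, 2.88]
force: [-0.7, -0.6, -0.4]
width: -0.1
```

Request:
{"api": "step_arm", "payload": {"deltas": [[[0,0.4,1.5,0,0,0,0],[0,0,0,0,0,0,0]]]}}

```text
clock: 8.5
eef_pos: [590.6, 116.8, 178.3]
tool_rot: [-3.142, -0.0, 2.88]
force: [-0.0, -2.0, -0.8]
width: -0.1
```

Request:
{"api": "step_arm", "payload": {"deltas": [[[0,0.4,1.5,0,0,0,0],[0,0,0,0,0,0,0]]]}}

```text
clock: 8.67
eef_pos: [590.8, 117.4, 178.1]
tool_rot: [-3.14, -0.0, 2.879]
force: [-1.2, -4.1, -0.6]
width: -0.3
```

Request:
{"api": "step_arm", "payload": {"deltas": [[[0,0.4,1.5,0,0,0,0],[0,0,0,0,0,0,0]]]}}

```text
clock: 8.83
eef_pos: [590.9, 117.8, 178.1]
tool_rot: [-3.139, -0.001, 2.879]
force: [-1.9, -6.6, -0.4]
width: 0.3
```

```bash
python3 look.py a10
```

```text
8.8333 [590.94099937 117.84256009 178.0594505 ] local 2.900027448791834 37.990160983962646 F [-1.88711633 -6.59123517 -0.43667121] [-3.13886108e+00 -7.80608181e-04  2.87878650e+00] 0.3026890683664474 Floc -0.1155019945207855 -6.855089228436918
```

View pics/a10.png

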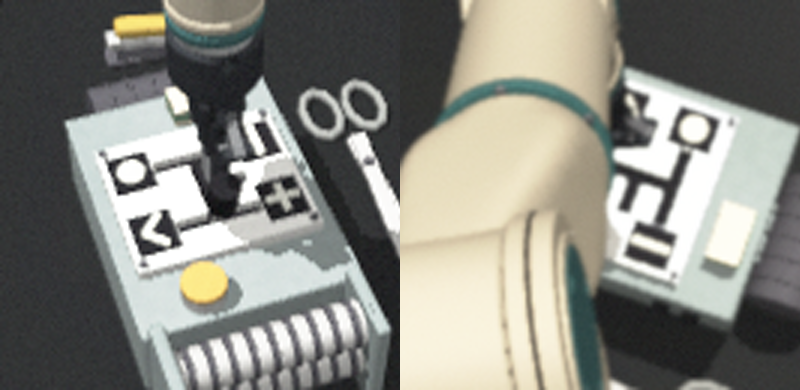

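Left wall felt (6.9 N), so the rod is in the left column. I'll go round behind the knob.

Request:
{"api": "step_arm", "payload": {"deltas": [[[0,-5.2,-20.5,0,0,0,0],[0,-17,4.6,0,0,0,0],[0,-17,4.6,-4,0,0,0],[0,-17,4.6,-5,0,0,0],[0,3.6,13.5,-5,0,0,0],[0,3.6,13.5,0,0,0,0],[0,3.6,13.5,0,0,0,0],[0,0,0,0,0,0,0],[0,0,0,0,0,0,0]]]}}

```text
clock: 9.68
eef_pos: [547.1, 155.3, 164.5]
tool_rot: [3.14, 0.001, 2.882]
force: [0.8, -1.2, -0.1]
width: 0.4
```

```bash
python3 look.py a11
```

```text
9.6833 [547.07374825 155.31574248 164.50084136] local -49.176239302863955 62.82234896785615 F [ 0.76317265 -1.23596048 -0.10478658] [3.14031430e+00 1.18165813e-03 2.88234319e+00] 0.41360598903990553 Floc 1.0572581373515757 -0.9961104509364388
```

View pics/a11.png

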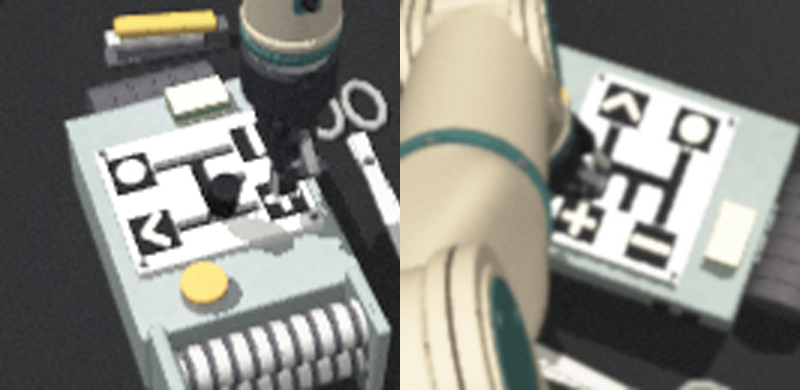

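The knob (crop 225,190) stands at the left end of the channel, with the fingers behind it. Pushing forward into the chevron slot.

Request:
{"api": "step_arm", "payload": {"deltas": [[[0,5.5,-2.5,0,0,0,0],[0,5.8,-2.2,0,0,0,0],[0,5.8,-1.6,0,0,0,0],[0,5.8,-1.6,0,0,0,0],[0,5.8,-1.6,0,0,0,0],[0,5.8,-1.6,0,0,0,0],[0,5.8,-1.6,0,0,0,0]]]}}

```text
clock: 10.37
eef_pos: [585.9, 140.8, 164.2]
tool_rot: [-3.141, -0.002, 2.88]
force: [-2.2, 0.4, 2.8]
width: -0.2
```

```bash
python3 look.py a12
```

```text
10.3667 [585.94812163 140.78238948 164.22046747] local -7.864172586312175 58.853923780453464 F [-2.24208001  0.41397746  2.81420059] [-3.14125286e+00 -2.06876400e-03  2.87993551e+00] -0.17382814518902256 Floc -2.2727919974368818 -0.18087743941073434
```

View pics/a12.png

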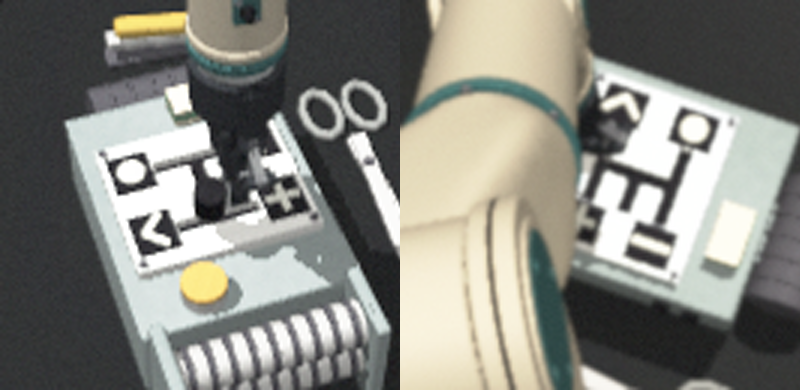

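The lever is moving forward in the chevron column with a force of about 2.3 N. Continuing.

Request:
{"api": "step_arm", "payload": {"deltas": [[[0,5.8,-1.6,0,0,0,0],[0,5.8,-1.6,0,0,0,0],[0,5.8,-1.6,0,0,0,0],[0,5.8,-1.6,0,0,0,0]]]}}

```text
clock: 10.8
eef_pos: [609.6, 134.0, 163.8]
tool_rot: [-3.141, -0.001, 2.88]
force: [-3.0, 1.0, -1.4]
width: 0.3
```

Request:
{"api": "step_arm", "payload": {"deltas": [[[0,3,-0.8,0,0,0,0],[0,2,-0.5,0,0,0,0],[0,0,0,0,0,0,0]]]}}

```text
clock: 11.05
eef_pos: [615.1, 132.9, 164.1]
tool_rot: [3.142, 0.0, 2.879]
force: [-1.9, -0.5, 0.4]
width: -0.3
```

Request:
{"api": "step_arm", "payload": {"deltas": [[[0,1.5,-0.4,0,0,0,0],[0,0,0,0,0,0,0]]]}}

```text
clock: 11.22
eef_pos: [616.1, 132.7, 164.3]
tool_rot: [3.142, -0.0, 2.88]
force: [-2.1, -0.2, -0.8]
width: -0.1
```

Request:
{"api": "step_arm", "payload": {"deltas": [[[0,1.5,-0.4,0,0,0,0],[0,0,0,0,0,0,0]]]}}

```text
clock: 11.38
eef_pos: [617.6, 132.3, 164.4]
tool_rot: [3.141, 0.0, 2.88]
force: [-2.5, 0.7, -0.8]
width: -0.4
```

Request:
{"api": "step_arm", "payload": {"deltas": [[[0,1.5,-0.4,0,0,0,0],[0,0,0,0,0,0,0]]]}}

```text
clock: 11.55
eef_pos: [618.4, 132.1, 164.1]
tool_rot: [-3.141, -0.002, 2.88]
force: [-4.3, 1.3, -0.1]
width: 0.0
```

Request:
{"api": "step_arm", "payload": {"deltas": [[[0,1.5,-0.4,0,0,0,0],[0,0,0,0,0,0,0]]]}}

```text
clock: 11.72
eef_pos: [618.9, 132.0, 164.0]
tool_rot: [-3.141, -0.004, 2.88]
force: [-6.7, 1.5, 0.3]
width: -0.0
```

Request:
{"api": "step_arm", "payload": {"deltas": [[[0,1.5,-0.4,0,0,0,0],[0,0,0,0,0,0,0]]]}}

```text
clock: 11.88
eef_pos: [619.3, 132.0, 163.8]
tool_rot: [-3.141, -0.006, 2.88]
force: [-8.2, 1.6, 2.3]
width: 0.0
```

```bash
python3 look.py a13
```

```text
11.8833 [619.26530736 131.98137584 163.83892779] local 26.595602346307935 58.982832659716664 F [-8.19293349  1.60027746  2.28909646] [-3.14072516 -0.00596289  2.88049398] 0.014382914073573103 Floc -8.327832872476176 -0.5764085708486073
```

View pics/a13.png

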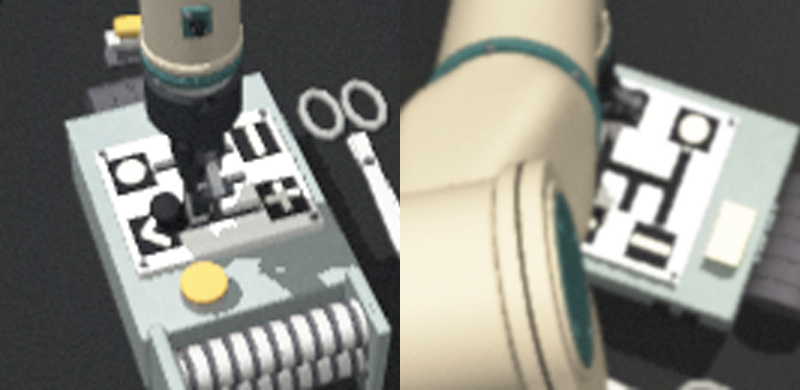

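The slot's end is felt (8.3 N) at the expected travel. I'll retreat straight back, then up and away to the left so that the cameras can see.

Request:
{"api": "step_arm", "payload": {"deltas": [[[0,-8,2.1,0,0,0,0],[0,-17,4.6,0,0,0,0],[0,-17,4.6,0,0,0,0],[0,-17,4.6,5,0,0,0],[0,-10,5,25,0,0,0],[0,0,0,35,0,0,0],[0,-10,10,20,0,0,0],[0,-18,29,0,0,0,0],[0,-18,29,0,0,0,0],[0,-18,29,0,0,0,0]]]}}

```text
clock: 12.82
eef_pos: [490.5, 250.0, 251.0]
tool_rot: [3.138, 0.005, 2.878]
force: [1.0, 0.6, -0.0]
width: 0.1
```

Request:
{"api": "step_arm", "payload": {"deltas": [[[0,-18,29,0,0,0,0],[0,-18,29,0,0,0,0],[0,-18,29,0,0,0,0],[0,-18,29,0,0,0,0],[0,-18,29,0,0,0,0],[0,-18,29,0,0,0,0],[0,-18,29,0,0,0,0],[0,-18,29,0,0,0,0],[0,0,0,0,0,0,0],[0,0,0,0,0,0,0]]]}}

```text
clock: 13.65
eef_pos: [344.1, 484.0, 249.9]
tool_rot: [3.138, 0.001, 2.884]
force: [1.1, -0.3, 0.4]
width: -0.3
```

```bash
python3 look.py a14
python3 - <<'E'
from h import *
im,_=ctrl.get_image("top"); cv2.imwrite("pics/top_end.png",im[:,:,::-1])
b=np.load("pics/top0_i.npy"); 
print(np.abs(im.astype(int)-b).sum(2).shape)
d=(np.abs(im.astype(int)-b).sum(2)>90).astype(np.uint8)
n,l,s,c=cv2.connectedComponentsWithStats(d)
for i in range(1,n):
    if s[i,4]>8: print(s[i],c[i])
# expected lever positions in scene & top
ex=np.array([np.cos(-.262),np.sin(-.262),0]); ey=np.array([-ex[1],ex[0],0]); O=np.array([578.3,81.9,0])
for L in((51,58,160),):
    print(proj("scene",O+ex*L[0]+ey*L[1]+[0,0,L[2]]),proj("top",O+ex*L[0]+ey*L[1]+[0,0,L[2]]))
E
```

```text
13.65 [344.14189193 483.96698589 249.88258236] local -330.3077038514887 327.6960504748979 F [ 1.08844254 -0.31767238  0.38112202] [3.13750431e+00 1.24581290e-03 2.88447602e+00] -0.26179460574845326 Floc 1.1335794466707465 -0.024910886754733057
(384, 512)
[203 131  20  29 307] [213.85667752 145.44625407]
[210 171  17  32 260] [218.34230769 186.19615385]
[  0 199   5   8  17] [  1.70588235 202.58823529]
[   0  202   64   40 1329] [ 26.56282919 224.14672686]
[   0  242  199  142 7678] [ 64.15668143 347.57606147]
[ 34 281  28  42 794] [ 47.49748111 302.04911839]
[  0 357  16  16 134] [  6.43283582 365.2238806 ]
[201 375  13   9  82] [205.87804878 380.01219512]
[223 376  24   8 123] [233.30081301 379.64227642]
[251 382   6   2  11] [253.27272727 382.54545455]
[[246.53557356 240.79011799]] [[214.64201011 140.14549653]]
```

View pics/a14.png

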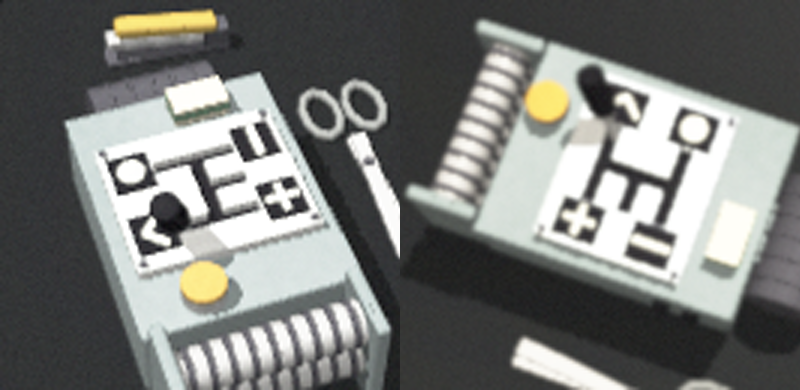

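View pics/top_end.png

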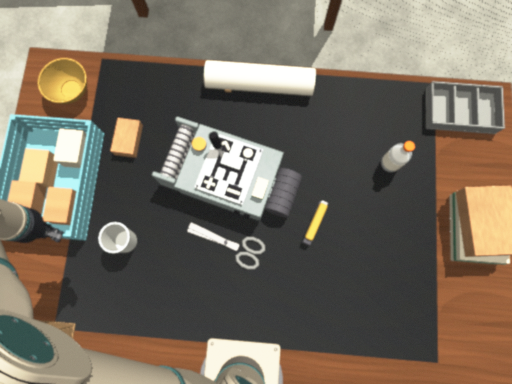

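Both views show the knob over the chevron: scene px (247,241) and top px (215,139), against predicted (246.5,240.8) and (214.6,140.1) for the slot's end. The only changes on the machine are the knob and its shadow, no loose item has shifted, and the arm is clear. Handing in.

```bash
python3 -c "
from cell import ctrl
print(ctrl.finish_job())"
```

```text
the job is handed in; nothing more can be done
None
```

I moved the lever out of the park slot, through the gate and home into the chevron (V) slot, the front-left one, then handed the job in at about 14 s. I used only the shut fingers, in three pushes:
1. **Out of park:** forward until I felt the channel's front wall (7.5 N).
2. **Along the channel:** left until I felt the end wall (6.9 N).
3. **Into the chevron slot:** forward until I felt the slot's end (8.3 N).

**Last checks:** both cameras show the knob within about 1–2 px of where the slot's end predicts. I did not measure the rod's distance to the plate directly; that it is home rests on the felt stop and this match. A before/after comparison of the top view showed no loose item moved. The arm stood clear, with force readings of about 1 N, the same as when moving free. No check failed or disagreed, except that the left wall came about 4 mm later than I had estimated. I had guessed the finger thickness wrongly there.

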